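Deal out the nested paint pots for the painting class

TASK

Set the table for the painting class: draw the red-headed locking pin out of the pot stand and park it upright, fully down, in the notch at the end of the stand's plate, then swing the blue keeper arm well clear of the stack. Lift pots off the nested stack one at a time, from the top and without dragging the next one up, and stand one upright in the middle of every cork coaster on the table. When every coaster has its pot, leave the remaining pots nested in the stand, swing the keeper fully shut over them again with the pin still parked, and leave the other things on the table alone.

Things in the scene. Friction and masses are not known exactly. Their poses are not given: they have to be found in the camera images.
- stand: fixed pot stand. Origin on the table under the stack axis; the rest lies along its own +y: post 22 mm thick at y = 95 mm, steel plate 40 mm wide from y = 80 to 192 mm (top 136 mm, underside 124 mm above the table), 13 mm square bore through it at y = 132, wooden upright at 153, notch at the far end. Plywood base 90 x 250 x 10 mm, centre at y = 75. Low ribs hold the bottom pot
- bore (a point): mouth of the bore on the upper face of the shut keeper arm, 147 mm above the table, at the stand's y = 132 mm, x = 0; where the pin starts
- notch (a point): parking place: centre of the notch on the plate's upper face, 136 mm above the table, at the stand's y = 175 mm, x = 0. The notch is a 14 mm wide slot right through the plate, closed at y = 168, open at the plate's end y = 192 and above. The pin parks upright here, shank in the slot, collar lying on the plate
- keeper (a joint): angle (rad) of the blue arm about a vertical hinge at the stand's y = 95 mm. 0 = shut over the stack (stop), pinned; grows anticlockwise seen from above to a stop at 1.7, swinging to the stand's +x side. Turns lightly, stays where left. Arm 26 mm wide, 137 to 147 mm above the table (9 mm over the full stack), 115 mm long from the hinge, with a 52 mm tail the other way that takes the pin
- keeper_knob (a point): foot of the black knob on the keeper arm, on the arm's upper face 147 mm above the table, 70 mm from the hinge: upright cylinder 18 mm in diameter, 30 mm tall, to be pinched from above
- pin: loose locking pin, 50 g. Origin: centre of the underside of its collar (22 mm in diameter, 4 mm thick); z up along the pin. Steel shank 10 mm in diameter reaches 36 mm below the origin (tapered tip); red grip 16 mm in diameter from 4 to 32 mm above it. Starts upright in the bore, through keeper and plate
- pot1: white eight-sided paint pot, no. 1 from below of 5 nested at the start, ~70 g, 46 mm tall. Origin: centre of its underside; z up; flats face x, y and the diagonals (axes as the stand's at first). Foot 37 mm; rim band 62 mm across flats, the top 12 mm. Nested pitch 18 mm, 1 mm play: fingers over 18 mm below the top rim grip the next pot too. Pot 1's foot starts 10 mm above the table
- pot2: yellow eight-sided paint pot, no. 2 from below of 5 nested at the start, ~70 g, 46 mm tall. Origin: centre of its underside; z up; flats face x, y and the diagonals (axes as the stand's at first). Foot 37 mm; rim band 62 mm across flats, the top 12 mm. Nested pitch 18 mm, 1 mm play: fingers over 18 mm below the top rim grip the next pot too. Pot 1's foot starts 10 mm above the table
- pot3: green eight-sided paint pot, no. 3 from below of 5 nested at the start, ~70 g, 46 mm tall. Origin: centre of its underside; z up; flats face x, y and the diagonals (axes as the stand's at first). Foot 37 mm; rim band 62 mm across flats, the top 12 mm. Nested pitch 18 mm, 1 mm play: fingers over 18 mm below the top rim grip the next pot too. Pot 1's foot starts 10 mm above the table
- pot4: orange eight-sided paint pot, no. 4 from below of 5 nested at the start, ~70 g, 46 mm tall. Origin: centre of its underside; z up; flats face x, y and the diagonals (axes as the stand's at first). Foot 37 mm; rim band 62 mm across flats, the top 12 mm. Nested pitch 18 mm, 1 mm play: fingers over 18 mm below the top rim grip the next pot too. Pot 1's foot starts 10 mm above the table
- pot5: white eight-sided paint pot, no. 5 from below of 5 nested at the start, ~70 g, 46 mm tall. Origin: centre of its underside; z up; flats face x, y and the diagonals (axes as the stand's at first). Foot 37 mm; rim band 62 mm across flats, the top 12 mm. Nested pitch 18 mm, 1 mm play: fingers over 18 mm below the top rim grip the next pot too. Pot 1's foot starts 10 mm above the table
- coaster1: loose square cork coaster 76 x 76 x 6 mm, 80 g; origin: centre of its underside, on the table. Two to four of the four coasters are there at a start
- coaster2: loose square cork coaster 76 x 76 x 6 mm, 80 g; origin: centre of its underside, on the table. Two to four of the four coasters are there at a start
- coaster3: loose square cork coaster 76 x 76 x 6 mm, 80 g; origin: centre of its underside, on the table. Two to four of the four coasters are there at a start
- coaster4: loose square cork coaster 76 x 76 x 6 mm, 80 g; origin: centre of its underside, on the table. Two to four of the four coasters are there at a start
- tube_red: white paint tube with red band, lying, 70 x 24 x 18 mm; leave alone; origin: centre of its underside
- tube_green: white paint tube with green band, lying, 70 x 24 x 18 mm; leave alone; origin: centre of its underside
- glass: amber drinking glass, 68 mm in diameter, 80 mm tall; leave alone; origin: centre of its underside
- water_jar: closed glass jar, 66 mm in diameter, 85 mm tall; leave alone; origin: centre of its underside
- eraser: white eraser 50 x 25 x 14 mm; leave alone; origin: centre of its underside

How it is judged:
By the outcome, as a careful person would: the job done as asked, in the order asked, and still so for the second after the job is handed in, with the robot touching nothing.
Of coaster1, coaster2, coaster3, coaster4 only 2 to 4 are there at a start; the rules pass over those that are not, and their reading is None.
At some moment in a run one of coaster1, coaster2, coaster3, coaster4 may be knocked a few centimetres aside while the robot is not near it.
It also fails if it takes over 210 s, if anything falls off the work surface, if the arm or the gripper's body presses on something with over 40 N, if the wrist force passes 120 N, or if a joint passes its speed limit or range.

ROBOT

A 6-joint arm with a two-finger parallel gripper is mounted at the origin on the work surface. World frame = base frame: x ahead of the robot, y to its left, z up, the work surface at z = 0. Lengths are in m, angles in rad, forces in N, time in s.
With the tool pointing down it reaches from about 0.425 to 0.95 m from the base axis. Payload 3.5 kg.
Tool frame: the origin (TCP) lies between the finger pads; the fingertips stand 19 mm ahead of it and the grasp point (between the pads) is the TCP; z points along the fingers, y is the line along which they close (so a half turn about z gives the same grasp; the last joint's range is limited). The gripper opens to 85 mm and grips with 20 to 120 N. Pads are 22 mm wide; open, the fingers measure 114 mm over their backs; the gripper's body (76 mm by 85 mm) begins 54 mm behind the grasp point. The pads swing forward as they close: fully open they stand 13 mm farther back than shut.
Start: joints at [-1.314, 0.286, 1.577, -0, 1.279, -0.15], TCP at [0.267, -0.62, 0.218] pointing down, gripper open.
Joint ranges: [-2.77, 2.77], [-0.9, 2.22], [0.21, 2.48], [-1.53, 4.67], [0.24, 2.81], [-2.84, 2.84]. Speed limits (rad/s): [2.79, 2.79, 3.14, 3.14, 3.14, 3.14].

INTERFACE

Orientations are given as a unit quaternion [x, y, z, w].
In Python, from plant import get_state, cams, ctrl gives the robot as it stands. The module is installed in compiled form; this text tells all that it offers.
- The arm moves only by the tool jog_arm, never from a script. Its argument "deltas" is text: rows parted by semicolons, each of 6 numbers parted by spaces: the shift along the world's x, y, z normalised to -1 to 1, where 1 is 0.02 m, then the turn, a rotation vector about the world's x, y, z normalised to -1 to 1, where 1 is 0.1 rad. In form: x y z ax ay az; .... A call has 1 to 20 rows; each row shifts and turns the commanded pose from where the row before left it; what a row does not reach is not made up. A row lasts 1/8 s, in which the tool goes at most 62.5 mm and 10.7 degrees, less where a joint would pass 70% of its speed; a pose out of reach is approached as far as the arm can. A call with a number of a shift or a turn outside -1 to 1 is refused whole. A call with a gripper value outside its range is refused whole. "gripper" is the opening, from 0 (shut) to 1 (fully open), set as the call begins (left out, the last holds). The fingers move at their own pace and stop on an object; "squeeze" is the grip in N (left out, the last holds). Time passes only in rows, so rows that do not move let the fingers close. It gives the time, the measured TCP pose, the force, the opening and the grip force at its end, in the units of the state.
- get_state(): the state, without advancing time (a new reading comes with each control period).
- cams.read_camera(name): name is "scene" or "top" or "wrist"; returns a dict with "color" (400x640x3 uint8, blue, green, red), "vfov" (degrees; the focal length in pixels is half the picture's height over the tangent of half this angle, whatever the lens; pixels are square), "cx", "cy" (the principal point, pixels), "rvec" (rotation vector, rad) and "tvec" (3), from world to camera coordinates, as OpenCV has them. Camera axes: x right, y down, z forward; pixel columns grow to the right and rows downward; lengths in m; the calibration is good to about 2 mm. A picture is of the moment at which its call begins. There is no depth.
- ctrl.sign_off(): hands the job in; it is judged then, once.
The state is a dict: "time": time; "qpos": joint angles; "dq": joint speeds; "joint_efforts": joint torques, N m; "eef_pos": TCP position; "tcp_rot": TCP orientation; "contact_force": force on the tool from outside, world axes, zero at the start; "wrist_torque": the same for the moment, N m; "opening": opening from 0.0 (shut) to 1.0 (fully open); "finger_force": force on a finger pad.
Only numpy, scipy, OpenCV 4.12 (cv2) and the standard library are available. Lean on these libraries where they do the work, as an engineer would, in place of code of your own. Each camera call takes 0.05 s, during which the arm holds its last target. There are 200 camera calls.

## Working session

There is one attempt and no reset: what is moved stays moved. The work goes in short steps, Python scripts to look and compute and a tool call to move; the robot and the scene stay as the last step left them, time stands still between calls to the robot, and variables do not carry over. Pictures are saved under pics/ and viewed, at most 17 in all, crops included, and the job is handed in when it is done.

Besides the shell and the picture viewer there is one more tool, called after ">>>" by a JSON object that holds its "op" and its "data", one argument or row to a line. jog_arm: Moves the arm, as the interface text tells. Its arguments: {"type":"object","properties":{"deltas":{"type":"string"},"gripper":{"type":"number"},"squeeze":{"type":"number"}},"required":["deltas"]}

```bash
mkdir -p pics; cat > h.py <<'E'
import numpy as np, cv2
from plant import get_state, cams, ctrl
def cam(n):
    c=cams.read_camera(n); im=c["color"]; f=im.shape[0]/2/np.tan(np.radians(c["vfov"])/2)
    R,_=cv2.Rodrigues(np.array(c["rvec"],float)); t=np.array(c["tvec"],float).ravel()
    return dict(im=im,f=f,cx=c["cx"],cy=c["cy"],R=R,t=t,o=-R.T@t)
def ray(c,u,v):
    d=c["R"].T@np.array([(u-c["cx"])/c["f"],(v-c["cy"])/c["f"],1]); return d/np.linalg.norm(d)
def onz(c,u,v,z):
    d=ray(c,u,v); return c["o"]+d*(z-c["o"][2])/d[2]
def proj(c,p):
    q=c["R"]@np.array(p,float)+c["t"]; return np.array([c["cx"]+c["f"]*q[0]/q[2],c["cy"]+c["f"]*q[1]/q[2]])
def tri(c1,p1,c2,p2):
    d1,d2=ray(c1,*p1),ray(c2,*p2); A=np.stack([d1,-d2],1); s=np.linalg.lstsq(A,c2["o"]-c1["o"],rcond=None)[0]
    a=c1["o"]+s[0]*d1; b=c2["o"]+s[1]*d2; return (a+b)/2,np.linalg.norm(a-b)
E
python3 - <<'E'
from h import *
for n in ["scene","top","wrist"]:
    c=cam(n); cv2.imwrite(f"pics/{n}0.png",c["im"]); print(n,c["o"].round(3),round(c["f"],1),c["cx"],c["cy"],c["R"][2].round(2))
s=get_state(); print(s)
E
```

```text
scene [ 1.538 -0.319  0.793] 499.5 318.5060964698932 198.83981784000568 [-0.79  0.25 -0.57]
top [ 0.333 -0.007  1.266] 423.7 317.1536226398248 194.5671293369744 [ 0.18 -0.02 -0.98]
wrist [ 0.334 -0.592  0.373] 283.4 316.330800419547 199.74351092011742 [-0.26 -0.11 -0.96]
{'time': 0.15, 'qpos': array([-1.31401598e+00,  2.87026891e-01,  1.57785943e+00, -1.79541682e-06,
        1.27863012e+00, -1.50031522e-01]), 'dq': array([ 0.00161665, -0.00172672, -0.0047095 ,  0.00041988,  0.00217015,
        0.0016668 ]), 'joint_efforts': array([ 1.23430465e-03, -4.06605864e+01, -2.93140769e+01, -9.59373824e-05,
        3.98402859e-03, -1.64158172e-05]), 'eef_pos': array([ 0.26695196, -0.619369  ,  0.21721168]), 'tcp_rot': array([ 9.79383734e-01,  2.02006375e-01, -5.21744870e-05, -9.60480983e-04]), 'contact_force': array([-0.47393041,  0.34723441, -0.61718604]), 'wrist_torque': array([-0.00883693, -0.10469043,  0.0323028 ]), 'finger_force': 0.0, 'opening': 1.0006598404974472}
```

View pics/top0.png

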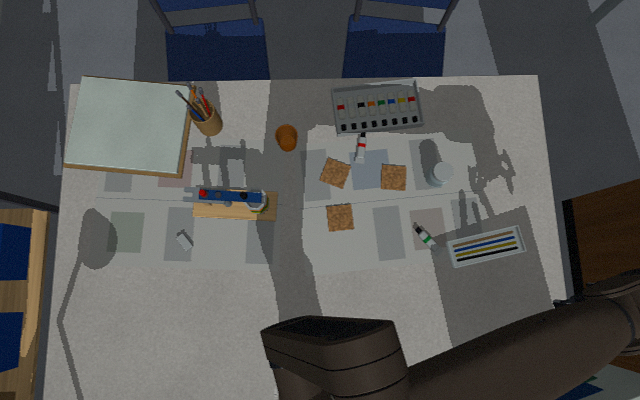

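View pics/scene0.png

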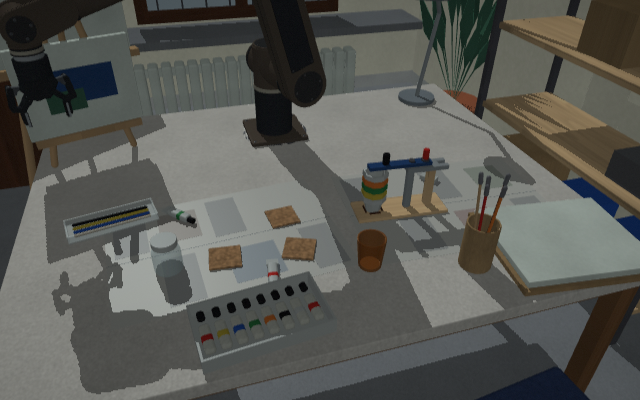

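The top view shows three coasters at (335,172), (393,177) and (340,217). The stand has its stack at about (262,203), the red pin at (203,194) and the knob at (250,197). In the scene view the pin is at (426,154) and the knob at (387,158).

```bash
cat >> h.py <<'E'
def blobs(m,amin=15):
    n,l,s,ce=cv2.connectedComponentsWithStats(m.astype(np.uint8)); return [(s[i][4],ce[i].round(1),s[i][:4],l==i) for i in range(1,n) if s[i][4]>=amin]
def hsv(im): return cv2.cvtColor(im,cv2.COLOR_BGR2HSV).astype(int)
def coasters(c,z=0.006):
    h=hsv(c["im"]); out=[]
    m=((h[...,0]>4)&(h[...,0]<16)&(h[...,1]>80)&(h[...,2]>70)).astype(np.uint8)
    m=cv2.morphologyEx(m,cv2.MORPH_CLOSE,np.ones((3,3)))
    for b in blobs(m,250):
        cnt=max(cv2.findContours(b[3].astype(np.uint8),0,2)[0],key=len)[:,0]
        P=np.array([onz(c,u,v,z)[:2] for u,v in cnt],np.float32)
        r=cv2.minAreaRect(P*1000); out.append((b[1],np.round(r[0],1),np.round(r[1],1),round(r[2],1)))
    return out
E
python3 - <<'E'
from h import *
C={}
for n in ["top","scene"]:
    c=C[n]=cam(n)
    print(n)
    for x in coasters(c): print(*x)
    h=hsv(c["im"])
    red=((h[...,0]<6)|(h[...,0]>174))&(h[...,1]>150)&(h[...,2]>60)
    x0,x1,y0,y1=(190,290,180,225) if n=="top" else (340,460,130,225)
    w=np.zeros(red.shape,bool); w[y0:y1,x0:x1]=1
    print("red",[b[:3] for b in blobs(red&w,8)])
    blk=(h[...,2]<40)&w; print("blk",[b[:3] for b in blobs(blk,15)])
    blue=(h[...,0]>100)&(h[...,0]<125)&(h[...,1]>120)&w; print("blue",[b[:3] for b in blobs(blue,15)])
    ims=cv2.resize(c["im"][y0:y1,x0:x1],None,fx=6,fy=6,interpolation=cv2.INTER_CUBIC); C[n+'c']=ims
a,b=C['topc'],C['scenec']; 
W=max(a.shape[1],b.shape[1]); im=np.zeros((a.shape[0]+b.shape[0],W,3),np.uint8); im[:a.shape[0],:a.shape[1]]=a; im[a.shape[0]:,:b.shape[1]]=b
im=cv2.resize(im,None,fx=.7,fy=.7); print(im.shape); cv2.imwrite("pics/crop1.png",np.clip(im*1.5,0,255).astype(np.uint8))
E
```

```text
top
[286.2 137. ] [752.1  63.5] [68.4 87.5] 89.0
[334.9 173. ] [636.1 -84.4] [75.  75.5] 67.1
[392.9 177.1] [ 617.6 -261.4] [74.7 75.9] 84.4
[339.9 217.4] [498.3 -93.8] [75.4 74.3] 4.5
red [(np.int32(45), array([202.5, 192.6]), array([199, 189,   8,   8], dtype=int32))]
blk [(np.int32(42), array([243.2, 195.1]), array([240, 192,   7,   8], dtype=int32))]
blue [(np.int32(478), array([233.1, 196.1]), array([199, 190,  63,  13], dtype=int32))]
scene
[463.7  98.7] [-48.4 782.9] [ 91.8 211.9] 89.6
[281.9 216.4] [498.9 -95. ] [75.5 73.7] 4.3
[298.6 248.3] [637.6 -85.5] [73.8 76.1] 68.3
[224.4 257.4] [ 619.  -262.6] [73.6 76.2] 83.2
red [(np.int32(61), array([425.7, 153.7]), array([423, 148,   7,  12], dtype=int32))]
blk [(np.int32(82), array([386., 159.]), array([383, 153,   7,  13], dtype=int32))]
blue [(np.int32(400), array([397.3, 164.5]), array([368, 159,  64,  12], dtype=int32))]
(588, 504, 3)
```

View pics/crop1.png

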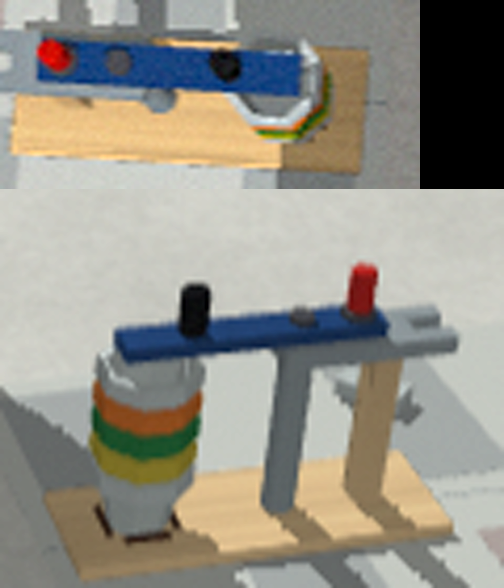

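The crop shows the pin's red grip at the left, the knob, the hinge dot between them, and the full stack under the shut keeper. The notch end is beyond the pin. Next I triangulate these points.

```bash
python3 - <<'E'
from h import *
c,s=cam("top"),cam("scene")
for n,a,b in [("pin",(202.5,192.6),(425.7,153.7)),("knob",(243.2,195.1),(386,159)),("jar",(442,174),(165,240))]:
    print(n,tri(c,a,s,b))
P=tri(c,(202.5,192.6),s,(425.7,153.7))[0];K=tri(c,(243.2,195.1),s,(386,159))[0]
d=P-K; print(np.linalg.norm(d[:2]),np.degrees(np.arctan2(d[1],d[0])))
for n,cc in [("top",c),("scene",s)]:
    h=hsv(cc["im"]); m=(h[...,0]>10)&(h[...,0]<25)&(h[...,1]>70)&(h[...,2]>90)
    w=np.zeros(m.shape,bool)
    if n=="top": w[180:230,185:290]=1
    else: w[185:230,340:460]=1
    b=max(blobs(m&w),key=lambda b:b[0]); cnt=max(cv2.findContours(b[3].astype(np.uint8),0,2)[0],key=len)[:,0]
    X=np.array([onz(cc,u,v,.01)[:2]*1000 for u,v in cnt],np.float32); r=cv2.minAreaRect(X); print(n,b[:3],r)
E
```

```text
pin (array([0.55191123, 0.27579038, 0.16504895]), np.float64(0.00148074693186732))
knob (array([0.54338285, 0.16948313, 0.16165777]), np.float64(0.0008591043577952223))
jar (array([ 0.60768422, -0.38857287,  0.0779472 ]), np.float64(0.0017586860568438996))
0.1066487902119499 85.41332877926989
top (np.int32(1169), array([235.2, 210. ]), array([192, 191,  86,  30], dtype=int32)) ((545.3410034179688, 219.39126586914062), (249.40621948242188, 87.19493865966797), 86.57627868652344)
scene (np.int32(1180), array([409.9, 206.5]), array([359, 186,  89,  37], dtype=int32)) ((533.822998046875, 218.221923828125), (248.719970703125, 128.5941162109375), 85.34650421142578)
```

>>> {"op": "jog_arm", "data": {
  "deltas": ".7 1 .1 0 0 .3; .7 1 .1 0 0 .3; .7 1 .1 0 0 .3; .7 1 .1 0 0 .3; .7 1 .1 0 0 .3; .7 1 .1 0 0 .3; .7 1 .1 0 0 .3; .7 1 .1 0 0 .3; .7 1 .1 0 0 .3; .7 1 .1 0 0 .3; .7 1 .1 0 0 .3; .7 1 .1 0 0 .3; .7 1 .1 0 0 .3; .7 1 .1 0 0 .3; .7 1 .1 0 0 .3; .7 1 .1 0 0 .3; .7 1 .1 0 0 .3; .7 1 .1 0 0 .3; .7 1 .1 0 0 .3; .7 1 .1 0 0 .3"
}}

```text
time: 2.85
eef_pos: [0.5477, -0.2184, 0.2584]
tcp_rot: [0.875, 0.483, 0.0, 0.0]
contact_force: [0.6, -0.2, 0.5]
opening: 0.994
finger_force: 0.0
```

>>> {"op": "jog_arm", "data": {
  "deltas": "0 1 .1 0 0 .3; 0 1 .1 0 0 .3; 0 1 .1 0 0 .3; 0 1 .1 0 0 .3; 0 1 .1 0 0 .3; 0 1 .1 0 0 .3; 0 1 .1 0 0 .3; 0 1 .1 0 0 .3; 0 1 .1 0 0 .3; 0 1 .1 0 0 .3; 0 1 0 0 0 .3; 0 1 0 0 0 .3; 0 1 0 0 0 .3; 0 1 0 0 0 .3; 0 1 0 0 0 .3; 0 1 0 0 0 .3; 0 1 0 0 0 .1; 0 1 0 0 0 0; 0 1 0 0 0 0; 0 1 0 0 0 0"
}}

```text
time: 5.35
eef_pos: [0.5471, 0.1814, 0.2783]
tcp_rot: [0.733, 0.68, 0.0, 0.0]
contact_force: [-0.4, 0.4, -0.1]
opening: 0.998
finger_force: 0.0
```

>>> {"op": "jog_arm", "data": {
  "deltas": "0 1 0 0 0 0; 0 1 0 0 0 0; 0 1 0 0 0 0; 0 0 0 0 0 0; 0 0 0 0 0 0; 0 0 0 0 0 0",
  "gripper": 0.6
}}

```text
time: 6.1
eef_pos: [0.5472, 0.2395, 0.2783]
tcp_rot: [0.733, 0.68, -0.0, 0.0]
contact_force: [0.6, 0.1, -0.4]
opening: 0.599
finger_force: 0.0
```

```bash
python3 - <<'E'
from h import *
s=get_state(); print(s["time"],s["eef_pos"],s["tcp_rot"],s["opening"],s["qpos"].round(2))
c=cam("wrist"); cv2.imwrite("pics/w1.png",c["im"]); print(c["o"],c["R"].round(3))
h=hsv(c["im"])
red=((h[...,0]<6)|(h[...,0]>174))&(h[...,1]>150)&(h[...,2]>60); print([b[:3] for b in blobs(red,40)])
print(proj(c,(.5519,.2758,.163)),proj(c,(.5434,.1695,.162)),proj(c,(.5415,.1446,.128)),proj(c,(.5551,.3187,.136)))
E
```

```text
6.1 [0.54719185 0.23953475 0.27832846] [ 7.33063045e-01  6.80160688e-01 -7.60188518e-05  6.75721418e-05] 0.5987697662759792 [ 0.24  0.08  1.71 -0.    1.36  0.32]
[0.55298596 0.31111318 0.43438147] [[ 0.997 -0.074 -0.   ]
 [-0.071 -0.956  0.284]
 [-0.021 -0.284 -0.959]]
[(np.int32(265), array([317.4, 153.9]), array([309, 144,  18,  20], dtype=int32)), (np.int32(62), array([424.2, 369.3]), array([421, 364,   7,  12], dtype=int32))]
[317.9767743  154.26753309] [317.27348664 254.80561786] [317.13157429 260.24938185] [317.89902215 107.61397242]
```

View pics/w1.png

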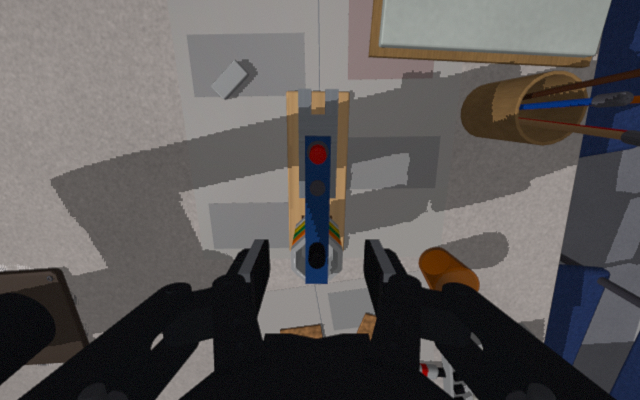

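The wrist view shows the pin at (317,154), which matches the triangulated position to half a pixel. The notch slot is at about (318,105) and the closing line runs along the stand's x. Next I go down on the pin.

>>> {"op": "jog_arm", "data": {
  "deltas": ".1 .9 -.6 0 0 0; .1 .9 -.8 0 0 0; .03 .02 -.8 0 0 0; 0 0 -.8 0 0 0; 0 0 -.8 0 0 0; 0 0 -.8 0 0 0; 0 0 -.5 0 0 0; 0 0 -.2 0 0 0; 0 0 0 0 0 0; 0 0 0 0 0 0; 0 0 0 0 0 0"
}}

```text
time: 7.52
eef_pos: [0.5521, 0.2767, 0.1731]
tcp_rot: [0.733, 0.68, 0.001, 0.0]
contact_force: [0.6, -0.0, 0.9]
opening: 0.596
finger_force: 0.0
```

>>> {"op": "jog_arm", "data": {
  "deltas": "0 0 0 0 0 0; 0 0 0 0 0 0; 0 0 0 0 0 0; 0 0 0 0 0 0; 0 0 0 0 0 0; 0 0 0 0 0 0",
  "gripper": 0,
  "squeeze": 30
}}

```text
time: 8.28
eef_pos: [0.5517, 0.2765, 0.1723]
tcp_rot: [0.733, 0.68, 0.0, -0.0]
contact_force: [-0.5, -0.0, 0.1]
opening: 0.0
finger_force: 0.0
```

```bash
python3 - <<'E'
from h import *
s=get_state(); print(s["eef_pos"],s["tcp_rot"],s["opening"],s["finger_force"])
c=cam("wrist"); a=c["im"][90:390,160:480]; 
d=cam("scene"); b=cv2.resize(d["im"][60:210,340:500],None,fx=2,fy=2)
cv2.imwrite("pics/w2.png",np.clip(np.hstack([a,b])*1.5,0,255).astype(np.uint8))
E
```

```text
[0.55170437 0.27652879 0.17231488] [ 7.32767408e-01  6.80479188e-01  9.83648223e-06 -9.92682415e-06] 0.0003399206085510545 0.0
```

View pics/w2.png

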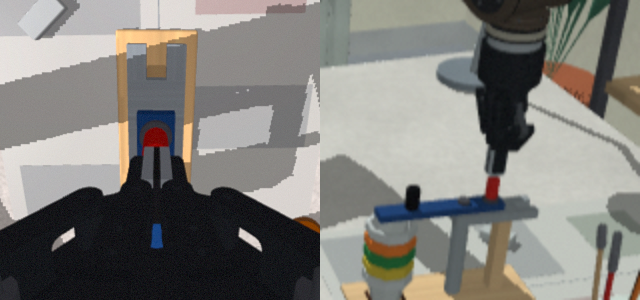

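```bash
python3 - <<'E'
from h import *
s=get_state(); p=s["eef_pos"]
d=cam("scene"); t=cam("top"); c=cam("wrist")
for n,k in [("scene",d),("top",t),("wrist",c)]:
    print(n,proj(k,p),proj(k,p-[0,0,.019]),"pintop",proj(k,(.5519,.2758,.179)))
    h=hsv(k["im"]); red=((h[...,0]<6)|(h[...,0]>174))&(h[...,1]>150)&(h[...,2]>60); print([b[:3] for b in blobs(red,8)])
b=cv2.resize(d["im"][110:180,390:460],None,fx=6,fy=6,interpolation=cv2.INTER_CUBIC)
a=cv2.resize(c["im"][200:300,266:366],None,fx=4.2,fy=4.2,interpolation=cv2.INTER_CUBIC)
cv2.imwrite("pics/w3.png",np.clip(np.hstack([a,b])*2.0,0,255).astype(np.uint8))
E
```

```text
scene [426.58110289 151.07135006] [425.60623125 157.55618928] pintop [426.71217335 148.83247435]
[(np.int32(59), array([425.7, 153.7]), array([423, 149,   7,  11], dtype=int32)), (np.int32(85), array([481.9, 213.5]), array([478, 197,   9,  34], dtype=int32)), (np.int32(26), array([272.6, 273.3]), array([268, 272,  10,   4], dtype=int32)), (np.int32(46), array([312.4, 305. ]), array([308, 302,  11,   9], dtype=int32)), (np.int32(56), array([206.2, 337.1]), array([201, 334,  12,   9], dtype=int32))]
top [201.78734856 192.2723158 ] [203.61203981 193.62930072] pintop [201.40766224 191.69581814]
[(np.int32(36), array([205.7, 105.1]), array([201,  95,  10,  21], dtype=int32)), (np.int32(29), array([410.9,  98.7]), array([408,  97,   7,   5], dtype=int32)), (np.int32(28), array([340. , 106.6]), array([337, 105,   7,   5], dtype=int32)), (np.int32(22), array([361. , 144.4]), array([358, 143,   7,   4], dtype=int32))]
wrist [315.60919354 240.49085126] [315.68240053 228.41971241] pintop [316.03777504 246.50333498]
[(np.int32(150), array([622.3, 170. ]), array([604, 164,  36,  13], dtype=int32)), (np.int32(415), array([314.9, 228.1]), array([302, 217,  26,  28], dtype=int32))]
```

View pics/w3.png

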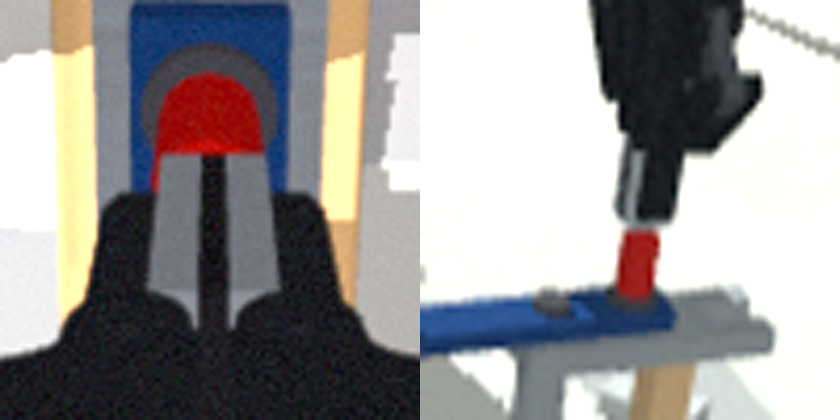

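The fingers closed just above the pin, with their tips at the same height as the pin's top. They stand higher than the stated TCP implies, so I work out the offset.

```bash
python3 - <<'E'
from h import *
d=cam("scene");c=cam("wrist")
print(tri(c,(317,236.5),d,(427.3,147.5)))
for z in (.176,.18,.184,.188): print(z,onz(c,317,236.5,z),onz(c,304,236.5,z)[0],onz(c,330.5,236.5,z)[0],"scene bottom corners",onz(d,423,147,z),onz(d,431.5,147,z))
E
```

```text
(array([0.55121319, 0.28027663, 0.18029133]), np.float64(0.0054368151322247))
0.176 [0.55282183 0.28068806 0.176     ] 0.545259011157897 0.560675428209093 scene bottom corners [0.53563461 0.2740121  0.176     ] [0.54170216 0.29508967 0.176     ]
0.18 [0.55294252 0.2824569  0.18      ] 0.5455782143266298 0.5605899721631853 scene bottom corners [0.54213706 0.2701638  0.18      ] [0.54816524 0.29110463 0.18      ]
0.184 [0.55306321 0.28422573 0.184     ] 0.5458974174953627 0.5605045161172776 scene bottom corners [0.54863951 0.2663155  0.184     ] [0.55462833 0.28711959 0.184     ]
0.188 [0.5531839  0.28599457 0.188     ] 0.5462166206640955 0.5604190600713699 scene bottom corners [0.55514195 0.2624672  0.188     ] [0.56109141 0.28313455 0.188     ]
```

>>> {"op": "jog_arm", "data": {
  "deltas": "0 0 .1 0 0 0; 0 0 0 0 0 0; 0 0 0 0 0 0; 0 0 0 0 0 0",
  "gripper": 0.5
}}

```text
time: 9.12
eef_pos: [0.5517, 0.2765, 0.1743]
tcp_rot: [0.733, 0.68, -0.0, -0.0]
contact_force: [-0.5, -0.4, -0.1]
opening: 0.5
finger_force: 0.0
```

>>> {"op": "jog_arm", "data": {
  "deltas": "0 0 -.4 0 0 0; 0 0 -.4 0 0 0; 0 0 -.3 0 0 0; 0 0 -.2 0 0 0; 0 0 0 0 0 0; 0 0 0 0 0 0; 0 0 0 0 0 0"
}}

```text
time: 10.0
eef_pos: [0.5519, 0.2766, 0.1488]
tcp_rot: [0.733, 0.68, 0.0, 0.0]
contact_force: [-0.0, 0.3, -0.1]
opening: 0.5
finger_force: 0.0
```

>>> {"op": "jog_arm", "data": {
  "deltas": "0 0 0 0 0 0; 0 0 0 0 0 0; 0 0 0 0 0 0; 0 0 0 0 0 0; 0 0 0 0 0 0; 0 0 0 0 0 0",
  "gripper": 0,
  "squeeze": 30
}}

```text
time: 10.75
eef_pos: [0.5518, 0.2766, 0.1486]
tcp_rot: [0.733, 0.68, 0.0, 0.0]
contact_force: [-0.6, -1.0, 1.0]
opening: 0.175
finger_force: 29.3
```

```bash
python3 - <<'E'
from h import *
d=cam("scene"); c=cam("wrist")
b=cv2.resize(d["im"][110:180,390:460],None,fx=6,fy=6,interpolation=cv2.INTER_CUBIC)
a=cv2.resize(c["im"][200:300,266:366],None,fx=4.2,fy=4.2,interpolation=cv2.INTER_CUBIC)
cv2.imwrite("pics/w4.png",np.clip(np.hstack([a,b])*2.0,0,255).astype(np.uint8))
E
```

```text
(no output)
```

View pics/w4.png

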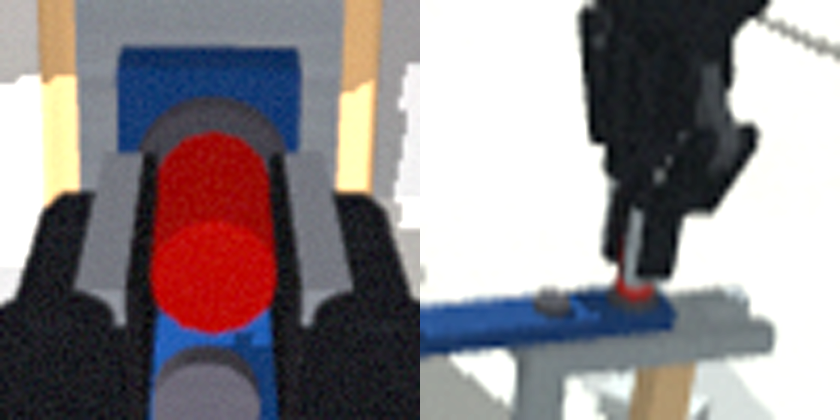

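The pin is held, with the opening at 0.175. The reported TCP lies about 30 mm beyond the real pads, so I use relative moves from here on. I lift the pin 46 mm, then carry it 43 mm along the stand's +y.

>>> {"op": "jog_arm", "data": {
  "deltas": "0 0 .3 0 0 0; 0 0 .4 0 0 0; 0 0 .4 0 0 0; 0 0 .4 0 0 0; 0 0 .4 0 0 0; 0 0 .4 0 0 0; .04 .54 0 0 0 0; .04 .54 0 0 0 0; .04 .54 0 0 0 0; .04 .52 0 0 0 0; 0 0 0 0 0 0; 0 0 0 0 0 0; 0 0 0 0 0 0",
  "squeeze": 40
}}

```text
time: 12.48
eef_pos: [0.5549, 0.319, 0.1943]
tcp_rot: [0.733, 0.68, -0.0, 0.0]
contact_force: [-0.3, -0.6, -1.0]
opening: 0.166
finger_force: 39.4
```

```bash
python3 - <<'E'
from h import *
d=cam("scene"); c=cam("wrist")
b=cv2.resize(d["im"][110:180,390:460],None,fx=6,fy=6,interpolation=cv2.INTER_CUBIC)
a=cv2.resize(c["im"][180:280,266:366],None,fx=4.2,fy=4.2,interpolation=cv2.INTER_CUBIC)
cv2.imwrite("pics/w5.png",np.clip(np.hstack([a,b])*2.0,0,255).astype(np.uint8))
p=get_state()["eef_pos"]; print(p, "tip",proj(d,p-[0,0,.0376]),proj(c,p-[0,0,.0376]),proj(c,(.5551,.3187,.136)))
E
```

```text
[0.5549398  0.31900156 0.19438984] tip [441.22641675 154.70169111] [315.74941417 218.69259574] [316.03210973 209.95183955]
```

View pics/w5.png

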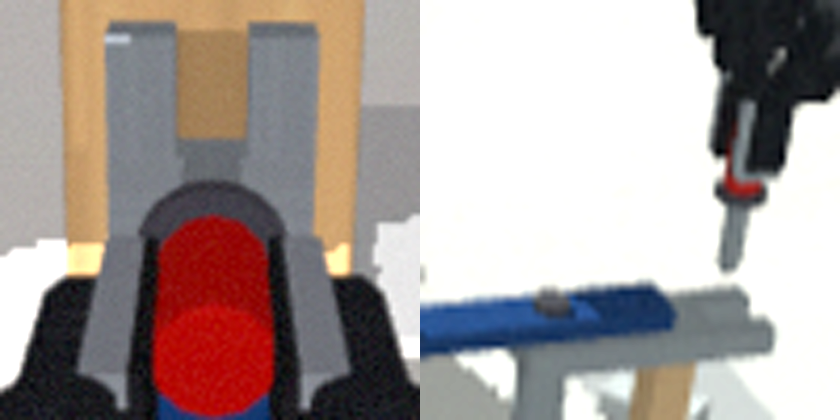

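The pin hangs upright and in line with the slot, whose centre is at about column 212 in the crop. Next I lower it.

>>> {"op": "jog_arm", "data": {
  "deltas": "0 .06 -.4 0 0 0; 0 0 -.4 0 0 0; 0 0 -.4 0 0 0; 0 0 -.4 0 0 0; 0 0 -.4 0 0 0; 0 0 -.3 0 0 0; 0 0 -.2 0 0 0; 0 0 -.15 0 0 0; 0 0 -.1 0 0 0; 0 0 -.1 0 0 0; 0 0 0 0 0 0; 0 0 0 0 0 0; 0 0 0 0 0 0"
}}

```text
time: 14.2
eef_pos: [0.5551, 0.3206, 0.1376]
tcp_rot: [0.733, 0.68, 0.0, 0.0]
contact_force: [-1.0, -0.9, 1.4]
opening: 0.166
finger_force: 39.6
```

>>> {"op": "jog_arm", "data": {
  "deltas": "0 0 -.06 0 0 0; 0 0 0 0 0 0; 0 0 0 0 0 0; 0 0 0 0 0 0"
}}

```text
time: 14.7
eef_pos: [0.5552, 0.3207, 0.1376]
tcp_rot: [0.733, 0.68, 0.0, 0.0]
contact_force: [-1.4, -0.8, 4.5]
opening: 0.168
finger_force: 40.1
```

>>> {"op": "jog_arm", "data": {
  "deltas": "0 0 0 0 0 0; 0 0 0 0 0 0; 0 0 .2 0 0 0; 0 0 .6 0 0 0; 0 0 1 0 0 0; 0 0 1 0 0 0; 0 -.5 .5 0 0 0; 0 -1 0 0 0 0; 0 -1 0 0 0 0; 0 0 0 0 0 0; 0 0 0 0 0 0",
  "gripper": 0.5
}}

```text
time: 16.08
eef_pos: [0.5547, 0.2701, 0.2015]
tcp_rot: [0.733, 0.68, -0.0, -0.0]
contact_force: [0.4, 0.4, 0.0]
opening: 0.499
finger_force: 0.0
```

```bash
python3 - <<'E'
from h import *
s=get_state(); print(s["time"],s["eef_pos"])
d=cam("scene"); c=cam("wrist"); t=cam("top")
P=[]
for n,k in [("scene",d),("top",t),("wrist",c)]:
    h=hsv(k["im"]); red=((h[...,0]<6)|(h[...,0]>174))&(h[...,1]>150)&(h[...,2]>60); w=proj(k,(.555,.319,.152))
    print(n,w,[b[:3] for b in blobs(red,8) if abs(b[1]-w).max()<25])
b=cv2.resize(d["im"][120:190,390:460],None,fx=6,fy=6,interpolation=cv2.INTER_CUBIC)
a=cv2.resize(c["im"][100:240,246:386],None,fx=3,fy=3,interpolation=cv2.INTER_CUBIC)
cv2.imwrite("pics/w6.png",np.clip(np.hstack([a,b])*2.0,0,255).astype(np.uint8))
E
```

```text
16.075 [0.5546976  0.27007894 0.20148014]
scene [440.96222677 156.32917254] [(np.int32(60), array([441.2, 155.8]), array([438, 151,   7,  11], dtype=int32))]
top [187.77580359 192.88099254] []
wrist [311.17929624 149.58253422] [(np.int32(465), array([311.4, 147.8]), array([300, 135,  24,  26], dtype=int32))]
```

View pics/w6.png

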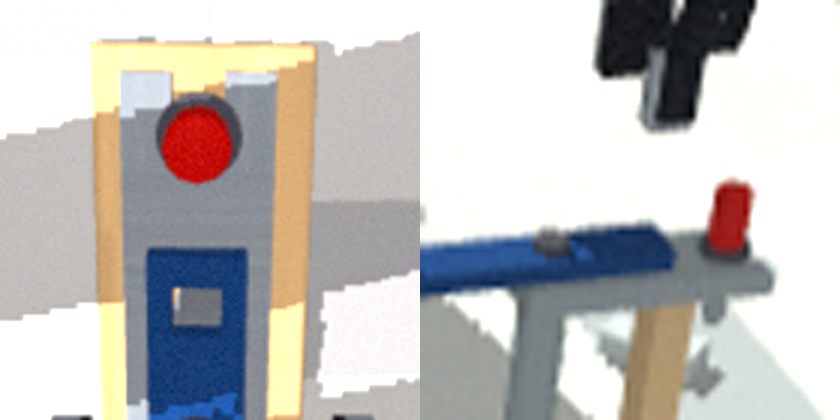

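The pin is parked upright with its collar on the plate, the shank shows below the plate, and the bore is empty. Next is the knob.

>>> {"op": "jog_arm", "data": {
  "deltas": "-.1 -.9 0 0 0 0; -.1 -.9 0 0 0 0; -.1 -.9 0 0 0 0; -.1 -.9 0 0 0 0; -.1 -.9 0 0 0 0; -.06 -.53 0 0 0 0; 0 0 -.7 0 0 0; 0 0 -.8 0 0 0; 0 0 -.8 0 0 0; 0 0 -.5 0 0 0; 0 0 -.2 0 0 0; 0 0 0 0 0 0; 0 0 0 0 0 0"
}}

```text
time: 17.85
eef_pos: [0.5442, 0.17, 0.1428]
tcp_rot: [0.733, 0.68, 0.001, 0.0]
contact_force: [-0.1, -0.3, 0.4]
opening: 0.502
finger_force: 0.0
```

>>> {"op": "jog_arm", "data": {
  "deltas": "0 0 0 0 0 0; 0 0 0 0 0 0; 0 0 0 0 0 0; 0 0 0 0 0 0; 0 0 0 0 0 0",
  "gripper": 0,
  "squeeze": 25
}}

```text
time: 18.48
eef_pos: [0.544, 0.1699, 0.1428]
tcp_rot: [0.733, 0.681, 0.0, 0.0]
contact_force: [-1.0, -1.4, 3.4]
opening: 0.202
finger_force: 24.7
```

```bash
python3 - <<'E'
from h import *
p=get_state()["eef_pos"]; H=np.array([.5486,.239]); v=p[:2]-H; print(p,np.linalg.norm(v),np.degrees(np.arctan2(v[1],v[0])))
a0=np.radians(-94.3); th=np.arange(0,1.61,.1)
X=.07*np.stack([np.cos(a0+th),np.sin(a0+th)],1)
print("; ".join(f"{a/.02:.2f} {b/.02:.2f} 0 0 0 1" for a,b in np.diff(X,axis=0)))
E
```

```text
[0.54400609 0.16993367 0.1427664 ] 0.06921894513293597 -93.80539268021205
0.35 -0.01 0 0 0 1; 0.35 0.03 0 0 0 1; 0.34 0.06 0 0 0 1; 0.34 0.09 0 0 0 1; 0.33 0.13 0 0 0 1; 0.31 0.16 0 0 0 1; 0.29 0.19 0 0 0 1; 0.27 0.22 0 0 0 1; 0.25 0.24 0 0 0 1; 0.22 0.27 0 0 0 1; 0.20 0.29 0 0 0 1; 0.17 0.31 0 0 0 1; 0.13 0.32 0 0 0 1; 0.10 0.33 0 0 0 1; 0.07 0.34 0 0 0 1; 0.03 0.35 0 0 0 1
```

>>> {"op": "jog_arm", "data": {
  "deltas": "0.35 -0.01 0 0 0 1; 0.35 0.03 0 0 0 1; 0.34 0.06 0 0 0 1; 0.34 0.09 0 0 0 1; 0.33 0.13 0 0 0 1; 0.31 0.16 0 0 0 1; 0.29 0.19 0 0 0 1; 0.27 0.22 0 0 0 1; 0.25 0.24 0 0 0 1; 0.22 0.27 0 0 0 1; 0.20 0.29 0 0 0 1; 0.17 0.31 0 0 0 1; 0.13 0.32 0 0 0 1; 0.10 0.33 0 0 0 1; 0.07 0.34 0 0 0 1; 0 0 0 0 0 0; 0 0 0 0 0 0; 0 0 0 0 0 0"
}}

```text
time: 20.72
eef_pos: [0.618, 0.2302, 0.1428]
tcp_rot: [0.074, 0.997, 0.001, -0.0]
contact_force: [-2.0, 2.8, 5.5]
opening: 0.197
finger_force: 24.8
```

>>> {"op": "jog_arm", "data": {
  "deltas": "0 0 0 0 0 0; 0 0 0 0 0 0; 0 0 .5 0 0 0; 0 0 1 0 0 0; 0 0 1 0 0 0; 0 0 .5 0 0 -1; 0 0 0 0 0 -1; 0 0 0 0 0 -1; 0 0 0 0 0 -1; 0 0 0 0 0 -1; 0 0 0 0 0 -1; 0 0 0 0 0 -1; 0 0 0 0 0 -1; 0 0 0 0 0 -1; 0 0 0 0 0 -1; 0 0 0 0 0 -1; 0 0 0 0 0 -1; 0 0 0 0 0 -1; 0 0 0 0 0 -1; 0 0 0 0 0 -1",
  "gripper": 0.5
}}

```text
time: 23.22
eef_pos: [0.6187, 0.2295, 0.2044]
tcp_rot: [0.734, 0.679, 0.001, 0.001]
contact_force: [0.2, -0.0, 0.2]
opening: 0.501
finger_force: 0.0
```

```bash
python3 - <<'E'
from h import *
s=get_state(); print(s["time"],s["eef_pos"],s["tcp_rot"])
d=cam("scene"); c=cam("wrist"); t=cam("top")
for x in coasters(t): print(*x)
cv2.imwrite("pics/w7.png",np.clip(np.hstack([c["im"][100:400,120:520],cv2.resize(d["im"][110:230,340:500],None,fx=2.5,fy=2.5)])*1.5,0,255).astype(np.uint8))
E
```

```text
23.225 [0.61872206 0.22945733 0.2043584 ] [7.33883683e-01 6.79273900e-01 1.09146506e-03 7.19206335e-04]
[286.2 137.1] [753.3  60.9] [86.7 68.4] 24.9
[334.8 172.8] [636.2 -84. ] [75.2 75.7] 67.1
[392.6 177.3] [ 617.6 -261.4] [74.3 75.6] 84.7
[339.4 217.6] [498.1 -93.6] [74.5 74.9] 5.0
```

View pics/w7.png

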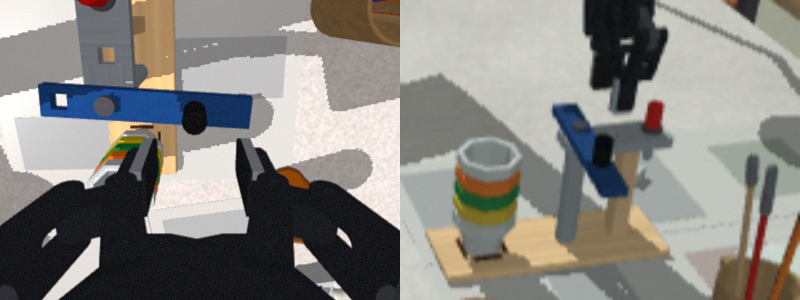

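The keeper is open at about 1.5 rad and the stack is free. I move over the stack and measure the height of the open fingertips.

>>> {"op": "jog_arm", "data": {
  "deltas": "-.9 -.9 0 0 0 0; -.9 -.9 0 0 0 0; -.9 -.9 0 0 0 0; -.9 -.9 0 0 0 0; -.26 -.65 0 0 0 0; 0 0 -.6 0 0 0; 0 0 -.8 0 0 0; 0 0 -.8 0 0 0; 0 0 -.6 0 0 0; 0 0 0 0 0 0; 0 0 0 0 0 0; 0 0 0 0 0 0",
  "gripper": 0.9
}}

```text
time: 24.88
eef_pos: [0.5415, 0.1444, 0.147]
tcp_rot: [0.733, 0.68, 0.001, 0.001]
contact_force: [-0.3, -0.7, 0.2]
opening: 0.898
finger_force: 0.0
```

```bash
python3 - <<'E'
from h import *
s=get_state(); p=s["eef_pos"]; print(s["time"],p,s["tcp_rot"],s["opening"])
d=cam("scene"); c=cam("wrist")
print([proj(k,(.5415,.1446,.128)) for k in (d,c)],[proj(k,p) for k in (d,c)])
a=cv2.resize(c["im"][150:350,206:426],None,fx=2,fy=2); b=cv2.resize(d["im"][110:210,320:420],None,fx=4,fy=4)
cv2.imwrite("pics/w8.png",np.clip(np.hstack([a,b[:,:360]])*1.6,0,255).astype(np.uint8))
E
```

```text
24.875 [0.54150154 0.14438576 0.14699081] [7.32751513e-01 6.80495808e-01 6.41843034e-04 5.12812734e-04] 0.8981437498031802
[array([375.73737364, 171.43645224]), array([315.73259848, 228.15473648])] [array([376.21553053, 165.03403423]), array([315.74329829, 240.51928453])]
```

View pics/w8.png

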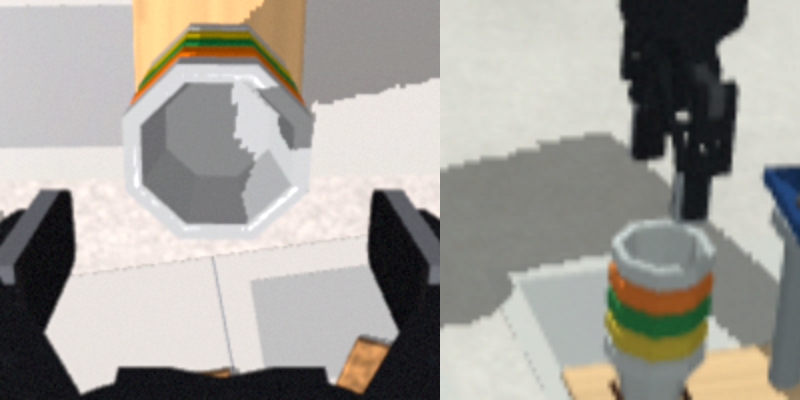

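```bash
python3 - <<'E'
from h import *
d=cam("scene")
for u,v,X in [(382.5,163.7,.5415+.045),(373.7,149.5,.5415-.043)]:
    r=ray(d,u,v); print((d["o"]+r*(X-d["o"][0])/r[0]).round(4))
E
```

```text
[0.5865 0.1398 0.1772]
[0.4985 0.1535 0.1674]
```

The open fingertips stand about 22 mm above the reported TCP. I go down 49 mm so the pads cover about 10 mm of the rim, then grip and lift.

>>> {"op": "jog_arm", "data": {
  "deltas": "0 .08 -.5 0 0 0; 0 0 -.6 0 0 0; 0 0 -.6 0 0 0; 0 0 -.5 0 0 0; 0 0 -.25 0 0 0; 0 0 0 0 0 0; 0 0 0 0 0 0"
}}

```text
time: 25.9
eef_pos: [0.5413, 0.1459, 0.0976]
tcp_rot: [0.733, 0.68, 0.0, 0.0]
contact_force: [0.2, 0.2, 0.4]
opening: 0.903
finger_force: 0.0
```

>>> {"op": "jog_arm", "data": {
  "deltas": "0 0 0 0 0 0; 0 0 0 0 0 0; 0 0 0 0 0 0; 0 0 0 0 0 0",
  "gripper": 0.5,
  "squeeze": 25
}}

```text
time: 26.4
eef_pos: [0.5415, 0.146, 0.0979]
tcp_rot: [0.733, 0.68, 0.001, 0.001]
contact_force: [-0.2, -0.2, 3.7]
opening: 0.719
finger_force: 27.9
```

>>> {"op": "jog_arm", "data": {
  "deltas": "0 0 .1 0 0 0; 0 0 .2 0 0 0; 0 0 .2 0 0 0; 0 0 .2 0 0 0; 0 0 .2 0 0 0; 0 0 0 0 0 0; 0 0 0 0 0 0"
}}

```text
time: 27.28
eef_pos: [0.5408, 0.1459, 0.1151]
tcp_rot: [0.733, 0.68, -0.0, -0.0]
contact_force: [1.1, 0.6, -0.6]
opening: 0.722
finger_force: 27.4
```

```bash
python3 - <<'E'
from h import *
s=get_state(); p=s["eef_pos"]; print(s["time"],p,s["opening"],s["contact_force"])
d=cam("scene")
b=cv2.resize(d["im"][110:210,320:420],None,fx=5,fy=5)
cv2.imwrite("pics/w9.png",np.clip(b*1.6,0,255).astype(np.uint8))
E
```

```text
27.275 [0.54081748 0.14589936 0.11505442] 0.7219510144742561 [ 1.13953399  0.62223358 -0.62309464]
```

View pics/w9.png

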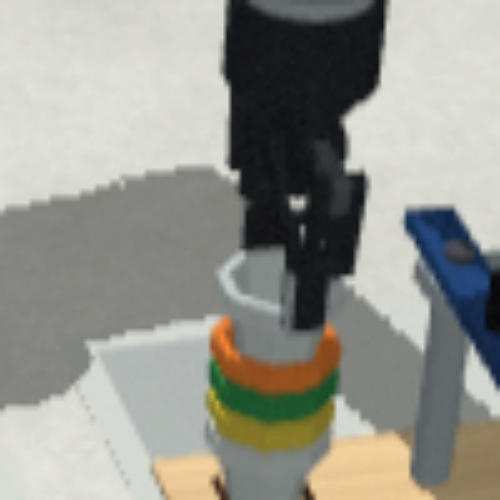

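The white pot came up alone and the orange pot stayed in the stack. I carry it to coaster A at (0.4985, -0.094).

>>> {"op": "jog_arm", "data": {
  "deltas": "0 0 .75 0 0 0; 0 0 .75 0 0 0; 0 0 .75 0 0 0; -.175 -1 0 0 0 0; -.175 -1 0 0 0 0; -.175 -1 0 0 0 0; -.175 -1 0 0 0 0; -.175 -1 0 0 0 0; -.175 -1 0 0 0 0; -.175 -1 0 0 0 0; -.175 -1 0 0 0 0; -.175 -1 0 0 0 0; -.175 -1 0 0 0 0; -.175 -1 0 0 0 0; -.175 -1 0 0 0 0; 0 0 0 0 0 0; 0 0 0 0 0 0"
}}

```text
time: 29.45
eef_pos: [0.4982, -0.0942, 0.1596]
tcp_rot: [0.733, 0.68, -0.0, -0.001]
contact_force: [-0.2, -0.5, -0.6]
opening: 0.718
finger_force: 27.5
```

```bash
python3 - <<'E'
from h import *
s=get_state(); print(s["time"],s["eef_pos"],s["opening"])
for n in ("top","scene"):
    print(n)
    for x in coasters(cam(n)): print(*x)
E
```

```text
29.45 [ 0.49821403 -0.0942122   0.15955152] 0.7180180014852617
top
[286.2 137. ] [753.3  60.9] [86.7 68.4] 24.9
[393.8 176.7] [ 617.5 -261.4] [74.3 75.2] 85.2
[255.3 199.2] [560.6 158. ] [69.3 67.4] 88.6
scene
[463.9  98.6] [-48.4 783.7] [ 93.3 211.9] 89.6
[374.6 178.7] [393.7 211.5] [74.  95.5] 68.9
[281.7 216.3] [498.7 -95.3] [75.6 74.5] 6.3
[296.4 247.1] [637.6 -85.4] [73.9 76.1] 68.3
[224.5 257.1] [ 618.8 -262.7] [73.6 76.2] 83.6
```

Coaster A has not moved. I lower the pot by 137 mm.

>>> {"op": "jog_arm", "data": {
  "deltas": "0 0 -.8 0 0 0; 0 0 -1 0 0 0; 0 0 -1 0 0 0; 0 0 -1 0 0 0; 0 0 -1 0 0 0; 0 0 -.8 0 0 0; 0 0 -.5 0 0 0; 0 0 -.4 0 0 0; 0 0 -.2 0 0 0; 0 0 -.1 0 0 0; 0 0 0 0 0 0; 0 0 0 0 0 0"
}}

```text
time: 31.05
eef_pos: [0.4992, -0.0942, 0.0246]
tcp_rot: [0.733, 0.68, 0.0, 0.0]
contact_force: [0.3, -0.2, -1.1]
opening: 0.717
finger_force: 27.5
```

>>> {"op": "jog_arm", "data": {
  "deltas": "0 0 -.1 0 0 0; 0 0 -.05 0 0 0; 0 0 0 0 0 0; 0 0 0 0 0 0"
}}

```text
time: 31.55
eef_pos: [0.4992, -0.0942, 0.022]
tcp_rot: [0.733, 0.681, -0.0, 0.0]
contact_force: [-2.7, 0.1, 5.1]
opening: 0.717
finger_force: 28.2
```

>>> {"op": "jog_arm", "data": {
  "deltas": "0 0 0 0 0 0; 0 0 0 0 0 0; 0 0 0 0 0 0; 0 0 .3 0 0 0; 0 0 .7 0 0 0; 0 0 1 0 0 0; 0 0 1 0 0 0; 0 0 1 0 0 0; 0 0 1 0 0 0; 0 0 1 0 0 0",
  "gripper": 0.92
}}

```text
time: 32.8
eef_pos: [0.4991, -0.0942, 0.143]
tcp_rot: [0.733, 0.68, 0.0, 0.001]
contact_force: [0.7, -0.1, -0.3]
opening: 0.921
finger_force: 0.0
```

>>> {"op": "jog_arm", "data": {
  "deltas": ".175 1 0 0 0 0; .175 1 0 0 0 0; .175 1 0 0 0 0; .175 1 0 0 0 0; .175 1 0 0 0 0; .175 1 0 0 0 0; .175 1 0 0 0 0; .175 1 0 0 0 0; .175 1 0 0 0 0; .175 1 0 0 0 0; .175 1 0 0 0 0; .175 1 0 0 0 0; 0 0 0 0 0 0; 0 0 0 0 0 0"
}}

```text
time: 34.55
eef_pos: [0.5408, 0.1458, 0.141]
tcp_rot: [0.733, 0.681, -0.0, 0.0]
contact_force: [0.7, 0.4, 0.5]
opening: 0.919
finger_force: 0.0
```

```bash
python3 - <<'E'
from h import *
s=get_state(); print(s["time"],s["eef_pos"],s["tcp_rot"],s["opening"])
t=cam("top"); d=cam("scene"); w=cam("wrist")
for n,k in (("top",t),("scene",d)):
    print(n)
    for x in coasters(k): print(*x)
a=cv2.resize(t["im"][150:250,300:420],None,fx=3,fy=3); b=cv2.resize(d["im"][180:280,200:320],None,fx=3,fy=3); e=w["im"][100:340,180:460]
o=np.zeros((540,720,3),np.uint8); o[:300,:360]=a; o[:300,360:]=b; o[300:,:280]=e
for k,q in ((t,0),(d,0)): print(proj(k,(.4985,-.0942,.052)),proj(k,(.4985,-.0942,.006)))
cv2.imwrite("pics/w10.png",np.clip(o*1.5,0,255).astype(np.uint8))
E
```

```text
34.55 [0.5408003  0.14576266 0.14103619] [ 7.32659145e-01  6.80595695e-01 -2.76400052e-04  3.15490072e-05] 0.9192528143777365
top
[286.2 137. ] [753.3  60.9] [86.7 68.4] 24.9
[334.6 172.7] [636.1 -83.9] [75.2 76. ] 67.1
[393.1 177.1] [ 617.4 -261.4] [73.7 77. ] 86.3
scene
[463.8  98.7] [-48.4 782.9] [ 91.8 211.9] 89.6
[374.6 178.7] [393.7 211.5] [74.  95.5] 68.9
[298.8 248.2] [636.6 -85.6] [74.2 77.9] 67.2
[224.2 257.2] [ 619.1 -262.9] [73.4 76.8] 83.6
[340.74741149 215.1926022 ] [339.72897464 217.29749825]
[281.54187065 201.61477042] [282.11611516 215.9049922 ]
```

View pics/w10.png

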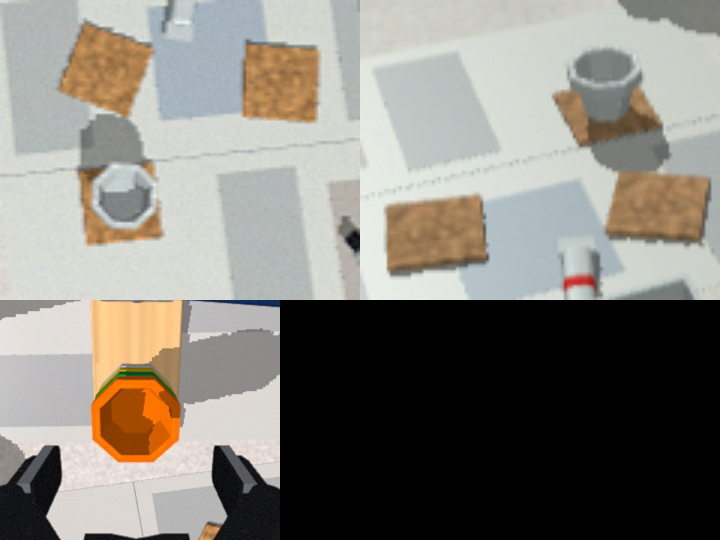

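The pot stands upright and centred on coaster A, within 1.5 mm of the aim. The orange pot is now on top of the stack, so I grip it 18 mm lower.

>>> {"op": "jog_arm", "data": {
  "deltas": ".03 0 -.6 0 0 0; 0 0 -.8 0 0 0; 0 0 -.7 0 0 0; 0 0 -.5 0 0 0; 0 0 -.3 0 0 0; 0 0 -.1 0 0 0; 0 0 0 0 0 0; 0 0 0 0 0 0"
}}

```text
time: 35.7
eef_pos: [0.542, 0.1459, 0.0817]
tcp_rot: [0.733, 0.68, 0.0, 0.0]
contact_force: [0.4, 0.3, -0.2]
opening: 0.916
finger_force: 0.0
```

>>> {"op": "jog_arm", "data": {
  "deltas": "0 0 0 0 0 0; 0 0 0 0 0 0; 0 0 0 0 0 0; 0 0 0 0 0 0",
  "gripper": 0.5,
  "squeeze": 25
}}

```text
time: 36.2
eef_pos: [0.542, 0.146, 0.0818]
tcp_rot: [0.733, 0.68, 0.0, 0.0]
contact_force: [-1.0, -0.1, 4.4]
opening: 0.716
finger_force: 27.9
```

>>> {"op": "jog_arm", "data": {
  "deltas": "0 0 .1 0 0 0; 0 0 .2 0 0 0; 0 0 .2 0 0 0; 0 0 .3 0 0 0; 0 0 .4 0 0 0; 0 0 .8 0 0 0; 0 0 1 0 0 0; 0 0 1 0 0 0; 0 0 0 0 0 0; 0 0 0 0 0 0"
}}

```text
time: 37.45
eef_pos: [0.5412, 0.1459, 0.1608]
tcp_rot: [0.733, 0.68, -0.0, -0.0]
contact_force: [-0.6, -0.2, -0.3]
opening: 0.719
finger_force: 27.5
```

```bash
python3 - <<'E'
from h import *
s=get_state(); print(s["time"],s["eef_pos"],s["opening"],s["contact_force"])
t=cam("top"); d=cam("scene")
h=hsv(d["im"])
for n,a,b in (("orange",5,15),("yellow",20,32),("green",50,80)):
    m=(h[...,0]>=a)&(h[...,0]<=b)&(h[...,1]>150)&(h[...,2]>70); w=np.zeros(m.shape,bool); w[110:225,340:410]=1
    print(n,[x[:3] for x in blobs(m&w,20)])
for n,k in (("top",t),("scene",d)):
    for x in coasters(k): print(n,*x)
E
```

```text
37.45 [0.54117523 0.14586129 0.16083016] 0.7191119519000803 [-0.64907639 -0.20543915 -0.26547964]
orange [(np.int32(312), array([373.1, 157.3]), array([364, 145,  21,  25], dtype=int32)), (np.int32(24), array([388.4, 153.8]), array([387, 149,   4,  10], dtype=int32))]
yellow [(np.int32(114), array([373. , 195.3]), array([362, 188,  25,  12], dtype=int32))]
green [(np.int32(51), array([375.2, 185.6]), array([363, 179,  24,  11], dtype=int32))]
top [286.1 136.9] [753.3  60.9] [86.7 68.4] 24.9
top [334.7 172.8] [636.1 -84.1] [75.6 75.8] 67.6
top [393.  177.2] [ 617.5 -261.4] [74.4 75.6] 85.0
scene [463.8  98.7] [-48.4 782.9] [ 91.8 211.9] 89.6
scene [373.2 157.6] [275.5 258.6] [ 57.5 158.4] 79.0
scene [298.7 248.3] [636.7 -85.3] [73.8 78.7] 67.0
scene [224.3 257.4] [ 619.4 -262.8] [73.6 75.7] 83.7
```

>>> {"op": "jog_arm", "data": {
  "deltas": ".4 -.96 0 0 0 0; .4 -.96 0 0 0 0; .4 -.96 0 0 0 0; .4 -.96 0 0 0 0; .4 -.96 0 0 0 0; .4 -.96 0 0 0 0; .4 -.96 0 0 0 0; .4 -.96 0 0 0 0; .4 -.96 0 0 0 0; .4 -.96 0 0 0 0; .4 -.96 0 0 0 0; .36 -.96 0 0 0 0; 0 0 -.5 0 0 0; 0 0 -1 0 0 0; 0 0 -1 0 0 0; 0 0 -1 0 0 0; 0 0 -.5 0 0 0; 0 0 0 0 0 0"
}}

```text
time: 39.8
eef_pos: [0.636, -0.0841, 0.0797]
tcp_rot: [0.733, 0.681, -0.001, -0.001]
contact_force: [1.3, -0.0, -0.7]
opening: 0.719
finger_force: 27.5
```

```bash
python3 - <<'E'
from h import *
s=get_state(); print(s["time"],s["eef_pos"],s["opening"],s["contact_force"])
for n in ("top","scene"):
    for x in coasters(cam(n)): print(n,*x)
E
```

```text
39.8 [ 0.63595698 -0.08409103  0.07967722] 0.7185899908556632 [ 1.31676381 -0.02777686 -0.72838347]
top [286.2 137. ] [753.3  60.9] [86.8 68.4] 24.9
top [393.2 177.2] [ 617.5 -261.5] [74.5 75.6] 85.0
scene [463.7  98.7] [-48.4 782.9] [ 91.8 211.9] 89.6
scene [295.5 220.6] [525. -64.] [ 80.2 112.3] 58.6
scene [298.9 248.3] [636.7 -85.5] [73.8 78. ] 67.7
scene [224.4 257. ] [ 618.8 -262.7] [73.6 76.2] 83.6
```

Coaster B has not moved. I need to go down about 56 mm.

>>> {"op": "jog_arm", "data": {
  "deltas": "0 -.03 -.8 0 0 0; 0 0 -.8 0 0 0; 0 0 -.6 0 0 0; 0 0 -.3 0 0 0; 0 0 -.15 0 0 0; 0 0 -.1 0 0 0; 0 0 -.05 0 0 0; 0 0 -.05 0 0 0; 0 0 0 0 0 0; 0 0 0 0 0 0"
}}

```text
time: 41.15
eef_pos: [0.6368, -0.0851, 0.0243]
tcp_rot: [0.733, 0.68, 0.0, 0.0]
contact_force: [-0.3, 0.1, -1.1]
opening: 0.717
finger_force: 27.5
```

>>> {"op": "jog_arm", "data": {
  "deltas": "0 0 -.05 0 0 0; 0 0 -.03 0 0 0; 0 0 0 0 0 0; 0 0 0 0 0 0"
}}

```text
time: 41.65
eef_pos: [0.6369, -0.0852, 0.0239]
tcp_rot: [0.733, 0.681, -0.0, 0.0]
contact_force: [-3.6, 0.8, 6.1]
opening: 0.714
finger_force: 28.1
```

>>> {"op": "jog_arm", "data": {
  "deltas": "0 0 0 0 0 0; 0 0 0 0 0 0; 0 0 0 0 0 0; 0 0 .3 0 0 0; 0 0 .7 0 0 0; 0 0 1 0 0 0; 0 0 1 0 0 0; 0 0 1 0 0 0; 0 0 1 0 0 0; 0 0 1 0 0 0",
  "gripper": 0.92
}}

```text
time: 42.9
eef_pos: [0.6367, -0.0851, 0.1441]
tcp_rot: [0.733, 0.68, 0.0, 0.0]
contact_force: [0.2, 0.7, 0.1]
opening: 0.92
finger_force: 0.0
```

>>> {"op": "jog_arm", "data": {
  "deltas": "-.4 .96 0 0 0 0; -.4 .96 0 0 0 0; -.4 .96 0 0 0 0; -.4 .96 0 0 0 0; -.4 .96 0 0 0 0; -.4 .96 0 0 0 0; -.4 .96 0 0 0 0; -.4 .96 0 0 0 0; -.4 .96 0 0 0 0; -.4 .96 0 0 0 0; -.4 .96 0 0 0 0; -.36 .99 0 0 0 0; 0 0 -.5 0 0 0; 0 0 -.5 0 0 0; 0 0 0 0 0 0; 0 0 0 0 0 0"
}}

```text
time: 44.9
eef_pos: [0.5417, 0.1454, 0.1223]
tcp_rot: [0.733, 0.68, -0.0, -0.0]
contact_force: [0.9, 0.3, 0.3]
opening: 0.922
finger_force: 0.0
```

```bash
cat >> h.py <<'E'
def col(k,a,b,win,amin=20):
    h=hsv(k["im"]); m=(h[...,0]>=a)&(h[...,0]<=b)&(h[...,1]>150)&(h[...,2]>60); w=np.zeros(m.shape,bool); w[win[2]:win[3],win[0]:win[1]]=1
    return [x[:3] for x in blobs(m&w,amin)]
E
python3 - <<'E'
from h import *
s=get_state(); print(s["time"],s["eef_pos"],s["opening"],s["contact_force"])
t=cam("top"); d=cam("scene"); w=cam("wrist")
for n,k in (("top",t),("scene",d)):
    for x in coasters(k): print(n,*x)
print("orange rim",col(t,5,15,(300,370,140,200)),proj(t,(.637,-.085,.052)))
print("green wrist",col(w,50,80,(200,440,100,320)),proj(w,(.5415,.146,.092)))
E
```

```text
44.9 [0.54171443 0.14535189 0.12230036] 0.9222577654151712 [0.91227538 0.26710686 0.25443161]
top [286.1 137. ] [753.3  60.9] [86.7 68.4] 24.9
top [335.  172.2] [640.5 -85.8] [75.2 85.6] 67.1
top [393.1 177.1] [ 618.  -261.7] [74.4 75.2] 84.4
scene [463.8  98.7] [-48.4 782.9] [ 91.8 211.9] 89.6
scene [297.6 239.1] [580.3 -67.2] [ 77.4 193.4] 71.7
scene [224.3 257.3] [ 618.8 -263. ] [74.  75.5] 84.2
orange rim [(np.int32(396), array([336.2, 169. ]), array([325, 158,  23,  23], dtype=int32))] [335.90645067 168.739003  ]
green wrist [(np.int32(3045), array([319.1, 219. ]), array([270, 180,  88,  82], dtype=int32))] [315.0369281 221.4541997]
```

The orange pot stands centred on coaster B. The green pot is next.

>>> {"op": "jog_arm", "data": {
  "deltas": "0 .03 -.6 0 0 0; 0 0 -.8 0 0 0; 0 0 -.7 0 0 0; 0 0 -.4 0 0 0; 0 0 -.3 0 0 0; 0 0 -.1 0 0 0; 0 0 0 0 0 0; 0 0 0 0 0 0"
}}

```text
time: 46.05
eef_pos: [0.5419, 0.1466, 0.0651]
tcp_rot: [0.733, 0.68, 0.0, 0.0]
contact_force: [-0.4, 0.1, -0.6]
opening: 0.922
finger_force: 0.0
```

>>> {"op": "jog_arm", "data": {
  "deltas": "0 0 0 0 0 0; 0 0 0 0 0 0; 0 0 0 0 0 0; 0 0 0 0 0 0",
  "gripper": 0.5,
  "squeeze": 25
}}

```text
time: 46.55
eef_pos: [0.542, 0.1466, 0.0652]
tcp_rot: [0.733, 0.68, 0.0, 0.0]
contact_force: [-0.5, 0.1, 4.6]
opening: 0.718
finger_force: 27.8
```

>>> {"op": "jog_arm", "data": {
  "deltas": "0 0 .1 0 0 0; 0 0 .2 0 0 0; 0 0 .2 0 0 0; 0 0 .3 0 0 0; 0 0 .4 0 0 0; 0 0 .8 0 0 0; 0 0 1 0 0 0; 0 0 1 0 0 0; 0 0 .8 0 0 0; 0 0 0 0 0 0; 0 0 0 0 0 0"
}}

```text
time: 47.92
eef_pos: [0.541, 0.1465, 0.16]
tcp_rot: [0.733, 0.68, -0.0, -0.0]
contact_force: [0.3, -0.1, -2.0]
opening: 0.716
finger_force: 27.4
```

```bash
python3 - <<'E'
from h import *
s=get_state(); print(s["time"],s["eef_pos"],s["opening"],s["contact_force"])
t=cam("top"); d=cam("scene")
print("yellow",col(d,20,32,(340,410,110,225)),"green",col(d,50,80,(340,410,110,225)))
for n,k in (("top",t),("scene",d)):
    for x in coasters(k): print(n,*x)
E
```

```text
47.925 [0.54103893 0.14647012 0.1599776 ] 0.7164705861719648 [ 0.30444335 -0.09943276 -2.02982318]
yellow [(np.int32(324), array([373.7, 191. ]), array([362, 183,  25,  17], dtype=int32))] green [(np.int32(21), array([367.2, 151.2]), array([365, 146,   6,  11], dtype=int32))]
top [286.2 137. ] [753.3  60.9] [86.7 68.4] 24.9
top [335.1 172.1] [640.6 -85.7] [75.1 85.6] 67.1
top [392.8 176.8] [ 618.3 -261.4] [75.  74.9] 83.7
scene [463.8  98.7] [-48.4 782.9] [ 91.8 211.9] 89.6
scene [297.7 240.6] [609.3 -76.8] [ 77.3 132.6] 71.9
scene [224.4 257.3] [ 618.7 -262.7] [73.6 76.7] 83.7
```

>>> {"op": "jog_arm", "data": {
  "deltas": ".19 -1 0 0 0 0; .19 -1 0 0 0 0; .19 -1 0 0 0 0; .19 -1 0 0 0 0; .19 -1 0 0 0 0; .19 -1 0 0 0 0; .19 -1 0 0 0 0; .19 -1 0 0 0 0; .19 -1 0 0 0 0; .19 -1 0 0 0 0; .19 -1 0 0 0 0; .19 -1 0 0 0 0; .19 -1 0 0 0 0; .19 -1 0 0 0 0; .19 -1 0 0 0 0; .19 -1 0 0 0 0; .19 -1 0 0 0 0; .19 -1 0 0 0 0; .19 -1 0 0 0 0; .19 -1 0 0 0 0"
}}

```text
time: 50.52
eef_pos: [0.6178, -0.2548, 0.1605]
tcp_rot: [0.733, 0.68, 0.0, 0.0]
contact_force: [0.5, 0.0, -0.8]
opening: 0.715
finger_force: 27.4
```

>>> {"op": "jog_arm", "data": {
  "deltas": ".07 -.43 0 0 0 0; 0 0 -.8 0 0 0; 0 0 -1 0 0 0; 0 0 -1 0 0 0; 0 0 -.8 0 0 0; 0 0 -.4 0 0 0; 0 0 0 0 0 0; 0 0 0 0 0 0"
}}

```text
time: 51.52
eef_pos: [0.6195, -0.2624, 0.0815]
tcp_rot: [0.733, 0.68, 0.0, 0.001]
contact_force: [-0.3, 0.3, -0.8]
opening: 0.715
finger_force: 27.4
```

```bash
python3 - <<'E'
from h import *
s=get_state(); print(s["time"],s["eef_pos"],s["opening"],s["contact_force"])
for n in ("top","scene"):
    for x in coasters(cam(n)): print(n,*x)
E
```

```text
51.525 [ 0.61952095 -0.26243614  0.08147151] 0.7152253841646458 [-0.30775548  0.25574438 -0.80324947]
top [286.1 137. ] [753.3  60.9] [86.7 68.4] 24.9
top [335.1 172.1] [640.6 -85.9] [75.7 85.4] 67.6
scene [463.8  98.7] [-48.4 782.9] [ 91.8 211.9] 89.6
scene [297.7 239.3] [577.8 -67.4] [ 75.4 198. ] 71.9
scene [371.8 237.5] [648.4  98.9] [72.4 68.7] 69.4
scene [224.6 257.6] [ 618.7 -262.8] [73.7 76. ] 83.6
```

>>> {"op": "jog_arm", "data": {
  "deltas": "-.05 0 -.8 0 0 0; 0 0 -.8 0 0 0; 0 0 -.6 0 0 0; 0 0 -.3 0 0 0; 0 0 -.15 0 0 0; 0 0 -.1 0 0 0; 0 0 -.05 0 0 0; 0 0 -.04 0 0 0; 0 0 0 0 0 0; 0 0 0 0 0 0"
}}

```text
time: 52.88
eef_pos: [0.6183, -0.2624, 0.0253]
tcp_rot: [0.733, 0.681, 0.0, 0.0]
contact_force: [-1.9, 0.9, 5.2]
opening: 0.714
finger_force: 28.0
```

>>> {"op": "jog_arm", "data": {
  "deltas": "0 0 0 0 0 0; 0 0 0 0 0 0; 0 0 0 0 0 0; 0 0 .3 0 0 0; 0 0 .7 0 0 0; 0 0 1 0 0 0; 0 0 1 0 0 0; 0 0 1 0 0 0; 0 0 1 0 0 0; 0 0 1 0 0 0; 0 .5 1 0 0 0; 0 1 1 0 0 0; 0 1 1 0 0 0",
  "gripper": 0.92
}}

```text
time: 54.5
eef_pos: [0.6178, -0.2103, 0.2049]
tcp_rot: [0.733, 0.681, 0.0, -0.0]
contact_force: [0.6, 0.0, -0.3]
opening: 0.922
finger_force: 0.0
```

>>> {"op": "jog_arm", "data": {
  "deltas": "0 1 0 0 0 .75; 0 1 0 0 0 .75; 0 1 0 0 0 .75; 0 1 0 0 0 .75; 0 1 0 0 0 .75; 0 1 0 0 0 .75; 0 1 0 0 0 .75; 0 1 0 0 0 .75; 0 1 0 0 0 .75; 0 1 0 0 0 .75; 0 1 0 0 0 .75; 0 1 0 0 0 .75; 0 1 0 0 0 .75; 0 1 0 0 0 .75; 0 1 0 0 0 .75; 0 1 0 0 0 .75; 0 1 0 0 0 .75; 0 0 0 0 0 .75; 0 0 0 0 0 .75; 0 0 0 0 0 .75",
  "gripper": 0.5
}}

```text
time: 57.0
eef_pos: [0.6171, 0.1294, 0.2043]
tcp_rot: [0.07, 0.998, 0.0, -0.0]
contact_force: [-0.5, 0.7, 0.4]
opening: 0.497
finger_force: 0.0
```

```bash
python3 - <<'E'
from h import *
s=get_state(); print(s["time"],s["eef_pos"],s["tcp_rot"],s["opening"],s["contact_force"])
t=cam("top"); d=cam("scene")
for n,k in (("top",t),("scene",d)):
    for x in coasters(k): print(n,*x)
print("green",col(t,50,80,(370,420,150,200)),proj(t,(.6183,-.2622,.052)))
print("orange",col(t,5,15,(300,370,140,200)))
o=np.hstack([cv2.resize(t["im"][140:250,290:420],None,fx=3,fy=3),cv2.resize(d["im"][120:285,190:410],None,fx=1.9,fy=2)[:330]])[:, :800]
cv2.imwrite("pics/w11.png",np.clip(o*1.5,0,255).astype(np.uint8)); print(o.shape)
E
```

```text
57.0 [0.6170884  0.129438   0.20434162] [ 7.03919868e-02  9.97519397e-01  6.67934923e-05 -1.28654095e-04] 0.4968170968999619 [-0.50057182  0.65857168  0.44519449]
top [286.1 137. ] [753.3  60.9] [86.8 68.4] 24.9
top [335.1 172. ] [640.9 -86.4] [75.9 84.4] 66.9
scene [463.8  98.6] [-48.4 783.7] [ 93.3 211.9] 89.6
scene [297.5 238.7] [578.1 -66.8] [ 76.9 198.2] 71.9
green [(np.int32(247), array([395.8, 172.5]), array([387, 163,  20,  22], dtype=int32))] [396.13110126 173.5190788 ]
orange [(np.int32(392), array([336.2, 169. ]), array([325, 159,  23,  22], dtype=int32))]
(330, 800, 3)
```

View pics/w11.png

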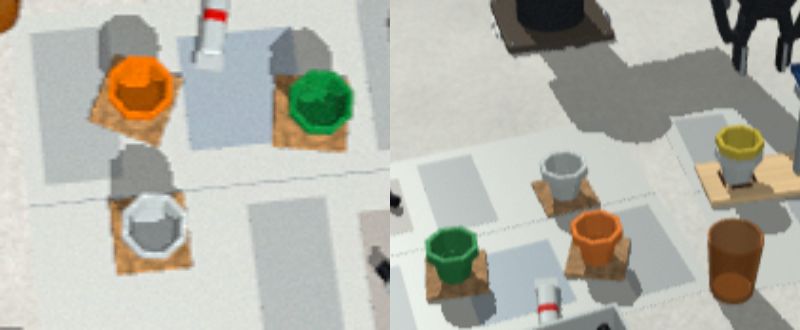

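All three pots stand upright and centred on their coasters, and yellow and white stay nested in the stand. Now I close the keeper.

>>> {"op": "jog_arm", "data": {
  "deltas": ".05 .9 0 0 0 0; 0 .9 0 0 0 0; 0 .9 0 0 0 0; 0 .9 0 0 0 0; 0 .9 0 0 0 0; 0 .54 0 0 0 0; 0 0 -.7 0 0 0; 0 0 -.8 0 0 0; 0 0 -.8 0 0 0; 0 0 -.5 0 0 0; 0 0 -.27 0 0 0; 0 0 0 0 0 0; 0 0 0 0 0 0"
}}

```text
time: 58.72
eef_pos: [0.6194, 0.2288, 0.1431]
tcp_rot: [0.072, 0.997, 0.0, 0.001]
contact_force: [-0.1, -0.7, -0.6]
opening: 0.5
finger_force: 0.0
```

>>> {"op": "jog_arm", "data": {
  "deltas": "0 0 0 0 0 0; 0 0 0 0 0 0; 0 0 0 0 0 0; 0 0 0 0 0 0; 0 0 0 0 0 0",
  "gripper": 0,
  "squeeze": 25
}}

```text
time: 59.35
eef_pos: [0.6193, 0.2289, 0.1431]
tcp_rot: [0.072, 0.997, 0.0, 0.001]
contact_force: [-0.9, 1.1, 3.7]
opening: 0.198
finger_force: 24.6
```

>>> {"op": "jog_arm", "data": {
  "deltas": "-.07 -.34 0 0 0 -1; -.1 -.33 0 0 0 -1; -.13 -.32 0 0 0 -1; -.17 -.31 0 0 0 -1; -.2 -.29 0 0 0 -1; -.22 -.27 0 0 0 -1; -.25 -.24 0 0 0 -1; -.27 -.22 0 0 0 -1; -.29 -.19 0 0 0 -1; -.31 -.16 0 0 0 -1; -.33 -.13 0 0 0 -1; -.34 -.09 0 0 0 -1; -.34 -.06 0 0 0 -1; -.35 -.03 0 0 0 -1; -.35 0 0 0 0 -1; 0 0 0 0 0 0; 0 0 0 0 0 0"
}}

```text
time: 61.48
eef_pos: [0.544, 0.1681, 0.143]
tcp_rot: [0.732, 0.681, -0.001, 0.0]
contact_force: [-2.4, -3.6, 5.9]
opening: 0.194
finger_force: 24.9
```

>>> {"op": "jog_arm", "data": {
  "deltas": "-.1 0 0 0 0 0; -.1 0 0 0 0 0; 0 0 0 0 0 0; 0 0 0 0 0 0"
}}

```text
time: 61.98
eef_pos: [0.542, 0.1683, 0.143]
tcp_rot: [0.733, 0.68, 0.001, 0.002]
contact_force: [3.3, -3.7, 3.8]
opening: 0.198
finger_force: 24.8
```

>>> {"op": "jog_arm", "data": {
  "deltas": "-.08 0 0 0 0 0; 0 0 0 0 0 0; 0 0 0 0 0 0; 0 0 0 0 0 0"
}}

```text
time: 62.48
eef_pos: [0.542, 0.1684, 0.1431]
tcp_rot: [0.733, 0.68, 0.003, 0.003]
contact_force: [7.6, -4.7, -0.0]
opening: 0.202
finger_force: 24.7
```

At the stop: the tool no longer moves and the force has risen to 7.6 N. I relax the push slightly, release and retreat straight up.

>>> {"op": "jog_arm", "data": {
  "deltas": ".05 0 0 0 0 0; 0 0 0 0 0 0"
}}

```text
time: 62.72
eef_pos: [0.542, 0.1684, 0.1431]
tcp_rot: [0.733, 0.68, 0.002, 0.002]
contact_force: [5.3, -4.1, 1.9]
opening: 0.198
finger_force: 24.8
```

>>> {"op": "jog_arm", "data": {
  "deltas": "0 0 0 0 0 0; 0 0 0 0 0 0; 0 0 0 0 0 0; 0 0 .5 0 0 0; 0 0 1 0 0 0; 0 0 1 0 0 0; 0 0 1 0 0 0; 0 0 1 0 0 0; -.3 -.5 .5 0 0 0; -.5 -1 0 0 0 0; -.5 -1 0 0 0 0; -.5 -1 0 0 0 0; -.5 -1 0 0 0 0; 0 0 0 0 0 0; 0 0 0 0 0 0",
  "gripper": 0.45
}}

```text
time: 64.6
eef_pos: [0.4935, 0.0788, 0.2418]
tcp_rot: [0.733, 0.68, -0.0, -0.0]
contact_force: [-0.0, -0.1, 0.2]
opening: 0.449
finger_force: 0.0
```

```bash
python3 - <<'E'
from h import *
s=get_state(); print(s["time"],s["eef_pos"])
t=cam("top"); d=cam("scene"); w=cam("wrist")
win=(340,460,130,190)
h=hsv(d["im"]); m=(h[...,2]<40); m2=np.zeros(m.shape,bool); m2[140:175,375:398]=1; print("knob px",[b[:3] for b in blobs(m&m2)],"was 386,159")
print("pin",col(d,0,6,(425,460,140,175)),"was 441.2,155.8")
hw=hsv(w["im"]); mb=(hw[...,0]>100)&(hw[...,0]<125)&(hw[...,1]>150)&(hw[...,2]>40)
B=max(blobs(mb,100),key=lambda b:b[0]); cnt=max(cv2.findContours(B[3].astype(np.uint8),0,2)[0],key=len)[:,0]
X=np.array([onz(w,u,v,.147)[:2]*1000 for u,v in cnt],np.float32); print("arm rect",cv2.minAreaRect(X))
o=np.hstack([cv2.resize(t["im"][140:250,180:420],None,fx=1.7,fy=3),cv2.resize(d["im"][120:285,190:470],None,fx=1.4,fy=2)])[:, :800]
cv2.imwrite("pics/w12.png",np.clip(o*1.5,0,255).astype(np.uint8)); print(o.shape)
E
```

```text
64.6 [0.49354152 0.07879564 0.24180688]
knob px [(np.int32(87), array([385.8, 159. ]), array([382, 153,   8,  13], dtype=int32))] was 386,159
pin [(np.int32(59), array([441.3, 155.8]), array([438, 151,   7,  11], dtype=int32))] was 441.2,155.8
arm rect ((542.9264526367188, 179.6501007080078), (106.08808135986328, 26.12519073486328), 85.4245834350586)
(330, 800, 3)
```

View pics/w12.png

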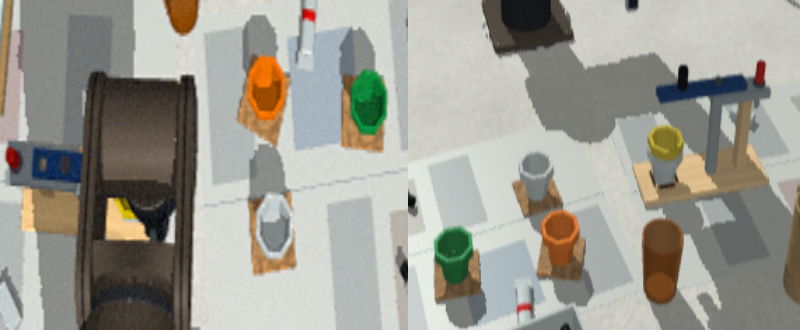

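The keeper is back at its shut pose (arm at 85.4°, knob at its starting pixel) and the pin is still parked. The three pots stand on their coasters and two remain nested.

```bash
python3 -c "
from plant import ctrl; print(ctrl.sign_off())"
```

```text
the job is handed in; nothing more can be done
None
```

The job is done and handed in: the pin is parked upright in the notch, a pot stands on each of the three coasters present, and the keeper is shut over the two pots left nested in the stand.

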